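# Clip circuit boards home in a sloping board rack

## Task

Push the board that sticks up in the middle slot of the sloping rack fully home. Take the circuit board from the black upright holder and push it into the rack slot marked by the yellow card, until its spring clips snap in and it sits fully home, then let go. Leave everything else on the bench where it is.

Things in the scene. Friction and masses are not known exactly. Their poses are not given: they have to be found in the camera images.
- cage: Sloping black three-slot board rack, fixed on a grey foot. Its frame is tipped 25 deg: z is the way boards are drawn out (up and towards the robot), y runs along the slots, x is square to the boards (away from the robot and up). Origin: centre of the middle slot's floor, where a board's lower edge rests, 75 mm above the table; slots 75 mm apart along x, all floors at z = 0.
- slot_near (a point): Centre of the floor of the near, lowest slot (rack x = -75 mm, y = z = 0). Yellow sprung rollers, 16 mm across, at z = 25 mm, stick 4 mm in from both end walls. The board's edges push them aside (about 10 N in all, from 30 mm short of home on); over the last 4 mm they snap into its notches and hold it down.
- slot_far (a point): Centre of the floor of the far, highest slot (rack x = +75 mm, y = z = 0), with the same sprung rollers.
- mouth (a point): Centre of the middle slot's mouth, 55 mm above its floor along z. All slots are alike: at each end (y = +-56 to +-72 mm) a channel 7 mm wide in x and 40 mm tall, then flared to about 22 mm wide at the mouth; end walls 133 mm apart. Between the two end channels the slot is open.
- board: Loose board to load, 0.12 to 0.23 kg: green, 130 mm wide (y), 84 mm tall (z), 5 mm thick (x), with a white gripping bar on top: 110 mm long (y), 12 mm thick (x), 16 mm tall, top at z = 100 mm. Origin: centre of the lower edge. Notches in both side edges at z = 20 to 34 mm. Components up to 7 mm off its +x face below z = 68 mm. May go in either way round. Starts upright in the holder.
- holder: Black upright holder fixed on the table, 80 x 160 mm, with a groove along its y axis, 7 mm wide and 22 mm deep, whose floor is 12 mm above the table and whose walls reach to 34 mm. Origin: centre of the underside. The board is lifted straight up out of it.
- card_yellow: Pale yellow card, 32 x 50 mm, on a short post, fixed on the rack's foot at the end (rack -y) of the near or of the far slot: it marks the slot to use. Origin: under the post, on the foot. Its x in the rack's frame is about -91 mm beside the near slot and about +32 mm beside the far slot.
- card_blue: The same card in blue; it marks the slot to be left empty.
- proud (a joint): How far the other board, already in the middle slot, sticks up above its home position, in m, along the rack's z (0 = home). It starts 12 to 22 mm up, stays where it is left, and takes 6 to 8 N of push along the slot to move.
- proud_top (a point): Centre of the top face of the gripping bar (110 mm long, 12 mm thick, same shape as on the loose board) of that board in the middle slot; 100 mm above the slot floor when home.
- heatsink: Bystander, leave alone: small finned aluminium heat sink, 40 x 40 x 24 mm. Origin: centre of the underside.
- tape: Bystander, leave alone: yellow tape ring, 54 mm across, 18 mm high. Origin: centre of the underside.
- cup: Bystander, leave alone: blue plastic cup, 60 mm across, 50 mm high. Origin: centre of the underside.
- driver: Bystander, leave alone: screwdriver lying down, about 200 mm long.
- flask: Bystander, leave alone: white bottle with red cap, 56 mm across, 130 mm high. Origin: centre of the underside.
- spool: Bystander, leave alone: copper-coloured spool, 56 mm across, 40 mm high. Origin: centre of the underside.
Not all that is in view belongs to the job. What is meant by the board is not pink, and is the smaller of those in its own colour.

How it is judged:
At the end, for the whole second after the job is handed in: The board of the middle slot is within 2.5 mm of home. The loose board stands in the slot marked by the yellow card, its lower edge within 3 mm of the slot's floor, within 6 mm of centre along the slot and 5 mm across it, within 0.07 rad of the slot's slope; it is released and at rest (value of joint proud below 0.0025 m and y of board in the frame of cage between -0.006 and 0.006 m and z of board in the frame of cage between -0.003 and 0.003 m and angle between the z axis of board and the z axis of cage, either way round below 0.07 rad and ((x of card_yellow in the frame of cage below -0.03 m and x of board in the frame of cage between -0.08 and -0.07 m) or (x of card_yellow in the frame of cage above -0.03 m and x of board in the frame of cage between 0.07 and 0.08 m)) and linear speed of board below 0.02 m/s and contact force between board and the fingers below 0.1 N); the robot touches nothing.
It fails at once if a bystander (heat sink, tape, cup, screwdriver, bottle or spool) is moved by more than 30 mm (distance of any of heatsink, tape, cup, driver, flask, spool from where it was at the start of the episode above 0.03 m).
It also fails if it takes over 51 s, if anything falls off the work surface, if the arm or the gripper's body presses on something with over 40 N, if the wrist force passes 120 N, or if a joint passes its speed limit or range.

## Robot

A 6-joint arm with a two-finger parallel gripper is mounted at the origin on the work surface. World frame = base frame: x ahead of the robot, y to its left, z up, the work surface at z = 0. Lengths are in m, angles in rad, forces in N, time in s.
With the tool pointing down it reaches from about 0.275 to 0.85 m from the base axis. Payload 5.2 kg.
Tool frame: the origin (TCP) lies midway between the tips of the shut fingers; the grasp point (between the pads) lies 19 mm behind it; z points along the fingers, y is the line along which they close (so a half turn about z gives the same grasp; the last joint's range is limited). The gripper opens to 85 mm and grips with 20 to 120 N. Pads are 22 mm wide; open, the fingers measure 114 mm over their backs; the gripper's body (76 mm by 85 mm) begins 54 mm behind the grasp point. The pads swing forward as they close: fully open they stand 13 mm farther back than shut.
Start: joints at [-1.386, 0.259, 1.535, -0, 1.348, -0.203], TCP at [0.208, -0.509, 0.231] pointing down, gripper open.
Joint ranges: [-3.14, 3.14], [-0.91, 2.08], [0.19, 2.58], [-1.22, 4.36], [0.22, 2.71], [-3.12, 3.12]. Speed limits (rad/s): [2.57, 2.57, 3.14, 3.14, 3.14, 3.14].

## Interface

Orientations are given as a unit quaternion [x, y, z, w].
In Python, from bench import robot gives the robot as it stands.
- The arm moves only by the shell command python3 -m jog 'ROWS' [OPENING]. ROWS is JSON, a list of rows, each a list of 4 numbers: the shift along the tool's x, y, z as a fraction of full scale, then the turn about the tool's z as a fraction of full scale. A call has 1 to 12 rows; each row shifts and turns the commanded pose from where the row before left it, along the tool's axes as they then stand; what a row does not reach is not made up. Full scale, the value 1, is 1000 mm for a shift and 60 degrees for a turn. A row lasts 1/12 s, in which the tool goes at most 41.7 mm and 7.16 degrees, less where a joint would pass 70% of its speed; a pose out of reach is approached as far as the arm can. A call with a number of a shift or a turn outside -1 to 1 is refused whole. A call with a gripper value outside its range is refused whole. OPENING is the finger opening in mm, from 0 to 85.4, set as the call begins (- or left out, the last holds). The fingers move at their own pace and stop on an object; the grip force is fixed at half the most. Time passes only in rows, so rows that do not move let the fingers close. It gives the time, the measured TCP pose, the force, the opening and the grip force at its end, in the units of the state.
- robot.read_state(): the state, without advancing time (a new reading comes with each control period).
- robot.snapshot(name): name is "side" or "top"; returns a dict with "pixels" (480x640x3 uint8, red, green, blue), "depth" (480x640 float32, m along the optical axis (not along the pixel's ray), 0 where there is no reading), "mtx" (3x3 intrinsics, pixels), "rvec" (rotation vector, rad) and "tvec" (3), from world to camera coordinates, as OpenCV has them. Camera axes: x right, y down, z forward; pixel columns grow to the right and rows downward; lengths in m; the calibration is good to about 2 mm. A picture is of the moment at which its call begins.
- robot.job_done(): hands the job in; it is judged then, once.
The state is a dict: "t": time; "joint_pos": joint angles; "dq": joint speeds; "joint_torque": joint torques, N m; "position": TCP position; "tcp_rot": TCP orientation; "wrist_force": force on the tool from outside, world axes, zero at the start; "wrist_torque": the same for the moment, N m; "opening": opening from 0.0 (shut) to 1.0 (fully open); "gripper_force": force on a finger pad.
Only numpy, scipy, OpenCV 4.12 (cv2) and the standard library are available. Lean on these libraries where they do the work, as an engineer would, in place of code of your own. Each camera call takes 0.05 s, during which the arm holds its last target. There are 200 camera calls.

## Working session

There is one attempt and no reset: what is moved stays moved. The work goes in short steps, Python scripts to look and compute and a shell command to move; the robot and the scene stay as the last step left them, time stands still between calls to the robot, and variables do not carry over. Pictures are saved under pics/ and viewed, at most 10 in all, crops included, and the job is handed in when it is done.

```bash
mkdir -p pics; ls; cat > h.py <<'E'
import numpy as np, cv2
from bench import robot
def cloud(s):
    R,_=cv2.Rodrigues(np.array(s["rvec"],float)); t=np.array(s["tvec"],float).reshape(3)
    K=np.array(s["mtx"]); d=s["depth"]; v,u=np.mgrid[:480,:640]
    P=np.stack([(u-K[0,2])/K[0,0]*d,(v-K[1,2])/K[1,1]*d,d],-1)
    W=(P-t)@R; W[d==0]=np.nan
    return W
E
python3 - <<'E'
from h import *
for n in("side","top"):
    s=robot.snapshot(n); np.savez(n+"0.npz",**s); cv2.imwrite(f"pics/{n}0.png",s["pixels"][...,::-1])
    R,_=cv2.Rodrigues(np.array(s["rvec"],float)); print(n,-R.T@np.array(s["tvec"]).reshape(3),R[2])
print(robot.read_state())
E
```

```text
pics
side [ 0.58208521 -0.70476634  0.86609313] [ 0.01864073  0.64059521 -0.76765246]
top [ 0.47937625 -0.08743295  1.05837303] [ 0.12157875 -0.0064625  -0.99256075]
{'t': 0.1, 'joint_pos': array([-1.38585844e+00,  2.59280280e-01,  1.53597584e+00, -1.22664506e-05,
        1.34797449e+00, -2.02783190e-01]), 'dq': array([ 0.00139598, -0.00218448, -0.00253056, -0.00040887,  0.0003271 ,
        0.00161439]), 'joint_torque': array([ 2.92579454e-03, -4.46968782e+01, -2.91248828e+01, -2.48307579e-04,
        6.31659874e-03,  2.26783175e-05]), 'position': array([ 0.20788256, -0.50869661,  0.23055146]), 'tcp_rot': array([ 9.81267231e-01,  1.92649812e-01,  1.32713767e-06, -8.19001686e-04]), 'wrist_force': array([-0.13837891,  0.64181388, -0.69969264]), 'wrist_torque': array([0.09096459, 0.00993997, 0.02985351]), 'gripper_force': 0.0, 'opening': 0.9982788465905734}
```

View pics/side0.png

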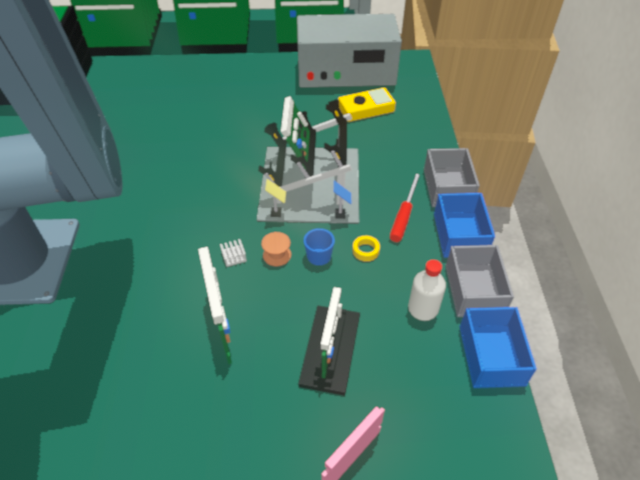

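View pics/top0.png

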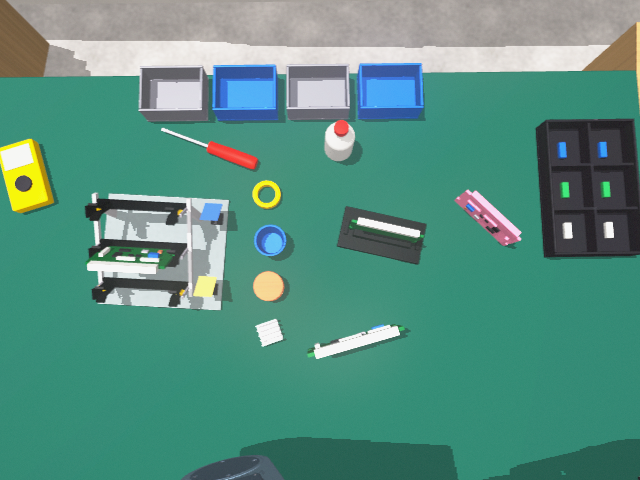

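The side view shows the loose board's bar at (331,318) in the black holder, with a larger green decoy at (212,285). The rack is around (305,180). In the top view the yellow card is at (205,286), beside the near slot, which is lower in the image. The middle board's bar is at (122,266), and the holder bar is at (389,227).

```bash
cat > m.py <<'E'
from h import *
def bar(W,px,roi,zmin,zmax):
    u0,v0,u1,v1=roi
    w=W[v0:v1,u0:u1].reshape(-1,3); c=px[v0:v1,u0:u1].reshape(-1,3).astype(int)
    k=(c.min(1)>170)&(np.ptp(c,axis=1)<40)&(w[:,2]>zmin)&(w[:,2]<zmax)
    return w[k]
def rep(q,name):
    zt=np.percentile(q[:,2],95); 
    (cx,cy),(a,b),an=cv2.minAreaRect((q[:,:2]*1000).astype(np.float32))
    box=cv2.boxPoints(((cx,cy),(a,b),an)); e=[box[1]-box[0],box[2]-box[1]]; L=max(e,key=np.linalg.norm)
    print(name,len(q),"ctr",cx.round(1),cy.round(1),"size",round(a,1),round(b,1),"dir deg",np.degrees(np.arctan2(L[1],L[0])).round(2),"z med/5/95",np.round(np.percentile(q[:,2],[50,5,95])*1000,1))
E
python3 - <<'E'
from m import *
t=np.load("top0.npz"); s=np.load("side0.npz")
Wt=cloud(t); Ws=cloud(s)
rep(bar(Wt,t["pixels"],(340,205,430,250),.08,.14),"hold top")
rep(bar(Ws,s["pixels"],(310,280,350,360),.08,.14),"hold side")
rep(bar(Wt,t["pixels"],(80,250,165,280),.12,.25),"proud top")
rep(bar(Ws,s["pixels"],(275,90,300,150),.12,.25),"proud side")
for n,W,p in(("t",Wt,t["pixels"]),("s",Ws,s["pixels"])):
    c=p.astype(int)
    k=(np.ptp(c,axis=2)<25)&(c.min(2)>90)&(W[...,2]>.003)&(W[...,2]<.03)&(W[...,1]>0.0)&(abs(W[...,0]-.45)<.3)&(W[...,1]<.5)
    q=W[k]; rep(q,"foot "+n)
    k=(c.max(2)<60)&(W[...,2]>.03)&(W[...,1]>0.)&(W[...,1]<.5)&(W[...,0]>.2)&(W[...,0]<.8)
    q=W[k]; print(n,"black",len(q),np.nanpercentile(q,[1,50,99],axis=0).round(3).tolist())
    k=(c.max(2)<50)&(W[...,2]>.003)&(W[...,2]<.045)&(W[...,1]<0.)&(W[...,1]>-.4)&(W[...,0]>.2)&(W[...,0]<.8)
    rep(W[k],"holder "+n)
    k=(c[...,0]>180)&(c[...,1]>170)&(c[...,2]<170)&(c[...,2]>90)&(W[...,1]>0)&(W[...,1]<.3)
    print("yellow",k.sum(),np.nanmedian(W[k],axis=0))
E
python3 - <<'E'
import cv2
a=cv2.imread("pics/top0.png")[180:320,70:240]
b=cv2.imread("pics/side0.png")[80:230,240:380]
a=cv2.resize(a,(510,420),interpolation=2); cv2.imwrite("pics/crop.png",a)
b=cv2.resize(b,None,fx=4,fy=4,interpolation=2); cv2.imwrite("pics/crop2.png",b)
E
```

```text
Traceback (most recent call last):
  File "m.py", line 11, in rep
    print(name,len(q),"ctr",cx.round(1),cy.round(1),"size",round(a,1),round(b,1),"dir deg",np.degrees(np.arctan2(L[1],L[0])).round(2),"z med/5/95",np.round(np.percentile(q[:,2],[50,5,95])*1000,1))
                            ^^^^^^^^
AttributeError: 'float' object has no attribute 'round'
```

View pics/crop.png

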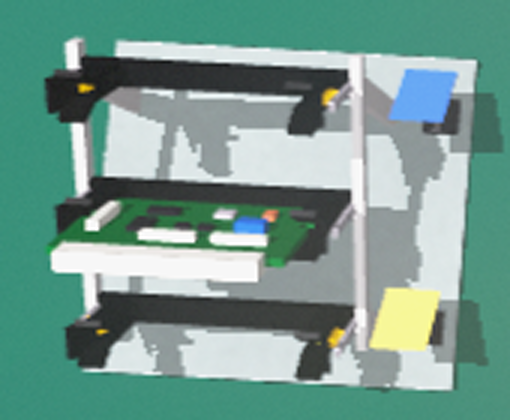

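View pics/crop2.png

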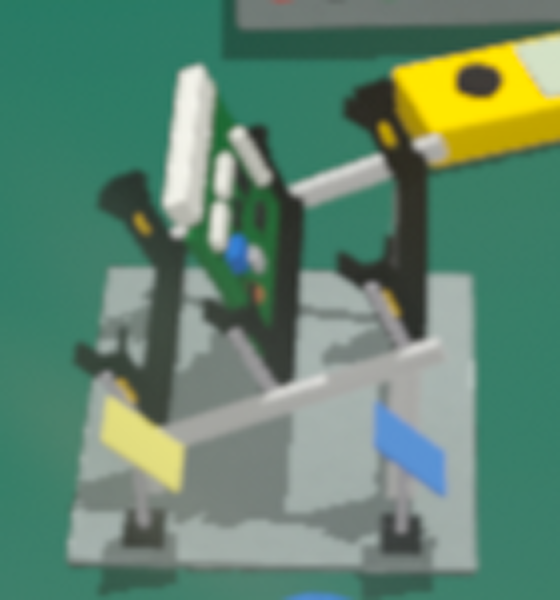

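The crops show the yellow card next to the near (lowest) slot and blue next to the far slot. The proud bar is at crop pixel (155,265), and the near slot's end channels are at (90,340) and (318,355). Now I'll fix the report function.

```bash
sed -i 's/cx.round(1),cy.round(1)/round(cx,1),round(cy,1)/' m.py
cat > r.py <<'E'
from m import *
t=np.load("top0.npz"); s=np.load("side0.npz")
Wt=cloud(t); Ws=cloud(s)
for n,W,p,r in(("hold top",Wt,t,(340,205,430,250)),("hold side",Ws,s,(310,280,350,360))):
    q=bar(W,p["pixels"],r,.08,.14); rep(q,n); zt=np.percentile(q[:,2],90); rep(q[q[:,2]>zt-.004],n+" topface")
S=np.radians(25)
def proud(W,p,r,n):
    q=bar(W,p["pixels"],r,.12,.26)
    d=q[:,:2]-q[:,:2].mean(0); vx=np.linalg.svd(d,full_matrices=False)[2][0]
    if vx[1]<0: vx=-vx
    yaw=np.arctan2(-vx[0],vx[1])
    for _ in range(2):
        y=np.array([-np.sin(yaw),np.cos(yaw),0]); f=np.array([np.cos(yaw),np.sin(yaw),0]); u=np.array([0,0,1.])
        X=np.cos(S)*f+np.sin(S)*u; Z=-np.sin(S)*f+np.cos(S)*u
        a=np.stack([q@X,q@y,q@Z],1); zt=np.percentile(a[:,2],90)
        tf=a[a[:,2]>zt-.004]; yaw-=np.polyfit(tf[:,1],tf[:,0],1)[0]
    xr,yr=np.percentile(tf[:,0],[2,98]),np.percentile(tf[:,1],[1,99])
    zt=np.median(tf[:,2]); top=X*xr.mean()+y*yr.mean()+Z*zt
    pr=(top[2]-.075)/np.cos(S)-.1
    org=top-(0.1+pr)*Z
    print(n,len(q),len(tf),"yaw",np.degrees(yaw).round(2),"xw",np.ptp(xr).round(4),"yw",np.ptp(yr).round(4),"top",top.round(4),"p",pr.round(4),"org",org.round(4),"slot near",(org-.075*X).round(4))
proud(Wt,t,(80,250,165,280),"proud top"); proud(Ws,s,(275,90,300,150),"proud side")
for n,W,p in(("t",Wt,t["pixels"]),("s",Ws,s["pixels"])):
    c=p.astype(int)
    k=(np.ptp(c,axis=2)<30)&(c.min(2)>70)&(W[...,2]>.003)&(W[...,2]<.025)&(W[...,1]>0.1)&(abs(W[...,0]-.45)<.3)&(W[...,1]<.5)
    rep(W[k],"foot "+n)
    k=(c.max(2)<50)&(W[...,2]>.02)&(W[...,2]<.045)&(W[...,1]<0.)&(W[...,1]>-.4)&(W[...,0]>.2)&(W[...,0]<.7)
    rep(W[k],"holder "+n)
    k=(c[...,0]>180)&(c[...,1]>170)&(c[...,2]<190)&(c[...,2]>90)&(W[...,1]>0.1)&(W[...,1]<.3)
    print("yellow",k.sum(),np.nanmedian(W[k],axis=0))
    k=(c.max(2)<60)&(W[...,2]>.05)&(W[...,1]>0.1)&(W[...,1]<.5)&(W[...,0]>.2)&(W[...,0]<.7)
    np.save("black_"+n+".npy",W[k]); print(k.sum())
E
python3 r.py
```

```text
hold top 435 ctr 615.7 -222.1 size 110.3 12.4 dir deg 76.45 z med/5/95 [113.  109.9 115.7]
hold top topface 383 ctr 615.5 -222.4 size 109.7 12.1 dir deg 76.69 z med/5/95 [113.3 111.4 115.7]
hold side 532 ctr 616.5 -219.7 size 112.4 13.6 dir deg 76.62 z med/5/95 [112.8  81.6 115.3]
hold side topface 422 ctr 615.7 -219.5 size 112.4 12.2 dir deg 76.7 z med/5/95 [113.3 111.3 115.5]
proud top 867 484 yaw -3.8 xw 0.0123 yw 0.1072 top [0.5445 0.2191 0.1786] p 0.0143 org [0.5927 0.2159 0.075 ] slot near [0.5248 0.2204 0.0433]
proud side 386 193 yaw -3.84 xw 0.0127 yw 0.1073 top [0.5446 0.2203 0.179 ] p 0.0148 org [0.593  0.2171 0.075 ] slot near [0.5252 0.2216 0.0433]
foot t 6266 ctr 591.1 216.4 size 244.7 215.2 dir deg 86.57 z med/5/95 [ 6.8  4.1 10.2]Traceback (most recent call last):
  File "r.py", line 28, in <module>
    rep(W[k],"holder "+n)
    ~~~^^^^^^^^^^^^^^^^^^
  File "m.py", line 8, in rep
    zt=np.percentile(q[:,2],95);
    return _quantile_unchecked(
        a, q, axis, out, overwrite_input, method, keepdims, weights)
    return _ureduce(a,
                    func=_quantile_ureduce_func,
    ...<5 lines>...
                    overwrite_input=overwrite_input,
                    method=method)
    r = func(a, **kwargs)
    result = _quantile(arr,
                       quantiles=q,
    ...<2 lines>...
                       out=out,
                       weights=wgt)
    slices_having_nans = np.isnan(arr[-1, ...])
                                  ~~~^^^^^^^^^
IndexError: index -1 is out of bounds for axis 0 with size 0
```

```bash
cat > go.py <<'E'
import sys
from h import *
from scipy.spatial.transform import Rotation as Ro
s=robot.read_state(); R=Ro.from_quat(s["tcp_rot"]).as_matrix(); p=s["position"]
a=[float(v) for v in sys.argv[1:]]
w=(a[3]-np.degrees(np.arctan2(R[1,0],R[0,0])))
print("t",s["t"],"p",p.round(4),"xang",np.degrees(np.arctan2(R[1,0],R[0,0])).round(2),"tilt",np.degrees(np.arccos(-R[2,2])).round(2),"F",s["wrist_force"].round(1),"op",s["opening"])
print("tool shift",(R.T@(np.array(a[:3])-p)).round(4),"turn",-w/60)
E
python3 -m jog '[[0,0,0,-0.1185],[0,0,0,-0.1185],[0,0,0,-0.1185],[0,0,0,-0.1185],[0,0,0,-0.1185],[0,0,0,-0.1185],[0,0,0,-0.1185],[0,0,0,-0.1185],[0,0,0,-0.1185]]' 0
python3 go.py 0.5445 0.2197 0.21 86.2
```

```text
t: 0.85
position: [0.2079, -0.5088, 0.2308]
tcp_rot: [0.728, 0.686, 0.0, -0.001]
wrist_force: [-1.3, 0.2, -0.8]
opening: -0.003
gripper_force: 0.0
t 0.85 p [ 0.2079 -0.5088  0.2308] xang 86.56 tilt 0.07 F [-1.3  0.2 -0.8] op -0.002658109404048709
tool shift [0.7474 0.2923 0.0216] turn 0.0060116182384992575
```

```bash
python3 -m jog '[[0.0374,0.0146,0,0.006],[0.0374,0.0146,0,0],[0.0374,0.0146,0,0],[0.0374,0.0146,0,0],[0.0374,0.0146,0,0],[0.0374,0.0146,0,0],[0.0374,0.0146,0,0],[0.0374,0.0146,0,0],[0.0374,0.0146,0,0],[0.0374,0.0146,0,0]]'
python3 -m jog '[[0.0374,0.0146,0,0],[0.0374,0.0146,0,0],[0.0374,0.0146,0,0],[0.0374,0.0146,0,0],[0.0374,0.0146,0,0],[0.0374,0.0146,0,0],[0.0374,0.0146,0,0],[0.0374,0.0146,0,0],[0.0374,0.0146,0,0],[0.0374,0.0146,0,0],[0,0,0,0]]'
python3 go.py 0.5445 0.2197 0.19 86.2
```

```text
t: 1.68
position: [0.3806, -0.1446, 0.2312]
tcp_rot: [0.732, 0.681, 0.0, -0.0]
wrist_force: [1.3, -1.2, -0.4]
opening: 0.0
gripper_force: 0.0
t: 2.6
position: [0.5547, 0.2219, 0.2299]
tcp_rot: [0.731, 0.683, 0.001, -0.001]
wrist_force: [-0.2, 0.0, -1.2]
opening: -0.0
gripper_force: 0.0
t 2.6 p [0.5547 0.2219 0.2299] xang 86.1 tilt 0.17 F [-0.2  0.  -1.2] op -0.000494389190683826
tool shift [-0.003  -0.01    0.0399] turn -0.0015905097331703644
```

```bash
python3 -m jog '[[-0.0015,-0.005,0.02,-0.0015],[-0.0015,-0.005,0.02,0],[0,0,0,0],[0,0,0,0]]'
python3 -m jog '[[0,0.0017,0.0036,0],[0,0.0017,0.0036,0],[0,0.0017,0.0036,0],[0,0.0017,0.0036,0],[0,0,0,0]]'
python3 go.py 0.5506 0.2167 0.168 86.2
```

```text
t: 2.93
position: [0.5418, 0.2132, 0.1902]
tcp_rot: [0.732, 0.682, -0.001, -0.001]
wrist_force: [-0.9, 0.6, 0.9]
opening: -0.0
gripper_force: 0.0
t: 3.35
position: [0.5508, 0.2129, 0.1773]
tcp_rot: [0.732, 0.681, 0.001, 0.0]
wrist_force: [1.3, -0.6, 1.9]
opening: -0.001
gripper_force: 0.9
t 3.35 p [0.5508 0.2129 0.1773] xang 85.91 tilt 0.1 F [ 1.3 -0.6  1.9] op -0.0013973982439994224
tool shift [ 0.0037 -0.0005  0.0093] turn -0.004775738518687926
```

```bash
python3 -m jog '[[0.002,0.001,0.0023,0],[0.002,0.001,0.0023,0],[0,0,0,0],[0,0,0,0]]'
python3 go.py 0.5506 0.2167 0.168 86.2
python3 -m jog '[[0,0.0008,0.0018,0],[0,0.0008,0.0018,0],[0,0,0,0],[0,0,0,0]]'
python3 go.py 0.5506 0.2167 0.168 86.2
```

```text
t: 3.68
position: [0.553, 0.2162, 0.173]
tcp_rot: [0.732, 0.682, 0.0, 0.001]
wrist_force: [1.2, -3.2, 3.9]
opening: -0.002
gripper_force: 2.0
t 3.6833 p [0.553  0.2162 0.173 ] xang 85.93 tilt 0.13 F [ 1.2 -3.2  3.9] op -0.0016264100107381877
tool shift [ 0.0003 -0.0024  0.005 ] turn -0.0045671698955487726
t: 4.02
position: [0.5546, 0.2162, 0.1695]
tcp_rot: [0.732, 0.682, 0.001, 0.001]
wrist_force: [2.1, -4.2, 4.3]
opening: -0.001
gripper_force: 2.4
t 4.0167 p [0.5546 0.2162 0.1695] xang 85.92 tilt 0.14 F [ 2.1 -4.2  4.3] op -0.0007747496765322178
tool shift [ 0.0002 -0.004   0.0015] turn -0.004598710029432359
```

```bash
python3 -m jog '[[0,0.0003,0.001,0],[0,0.0003,0.001,0],[0,0,0,0]]'
python3 -m jog '[[0,0.0003,0.001,0],[0,0.0003,0.001,0],[0,0,0,0]]'
python3 -m jog '[[0,0.0003,0.001,0],[0,0.0003,0.001,0],[0,0,0,0]]'
```

```text
t: 4.27
position: [0.5553, 0.2162, 0.1678]
tcp_rot: [0.732, 0.682, 0.001, 0.001]
wrist_force: [0.3, -4.8, 6.0]
opening: 0.003
gripper_force: 3.3
t: 4.52
position: [0.5556, 0.2162, 0.1675]
tcp_rot: [0.732, 0.682, 0.001, 0.001]
wrist_force: [-3.6, -5.7, 17.5]
opening: 0.003
gripper_force: 8.4
t: 4.77
position: [0.5557, 0.2161, 0.1672]
tcp_rot: [0.732, 0.682, 0.001, 0.001]
wrist_force: [-8.5, -6.1, 26.6]
opening: 0.002
gripper_force: 13.6
```

```bash
python3 -m jog '[[0,0,-0.02,0],[0,0,-0.03,0],[0,0,-0.03,0],[0,0,0,0.08],[0,0,0,0.08],[0,0,0,0]]'
python3 go.py 0.6155 -0.221 0.24 76.65
```

```text
t: 5.27
position: [0.5551, 0.2172, 0.2428]
tcp_rot: [0.787, 0.617, 0.0, -0.0]
wrist_force: [0.2, -0.7, 0.1]
opening: -0.001
gripper_force: 0.0
t 5.2667 p [0.5551 0.2172 0.2428] xang 76.19 tilt 0.05 F [ 0.2 -0.7  0.1] op -0.0009759357244023839
tool shift [-0.4111  0.1633  0.0024] turn -0.007726216914456074
```

```bash
sed 's/top0/top1/;s/side0/side1/' r.py > r1.py; python3 - <<'E'
from h import *
for n in("side","top"):
    s=robot.snapshot(n); np.savez(n+"1.npz",**s)
E
python3 r1.py 2>&1 | grep -E "hold|proud"; python3 go.py 0.6155 -0.221 0.24 76.65
```

```text
hold top 437 ctr 615.6 -222.1 size 110.5 12.2 dir deg 76.51 z med/5/95 [113.  110.  115.8]
hold top topface 377 ctr 615.6 -222.4 size 109.9 12.2 dir deg 76.51 z med/5/95 [113.3 111.4 115.9]
hold side 530 ctr 616.5 -219.3 size 111.5 13.5 dir deg 76.69 z med/5/95 [112.7  82.5 115. ]
hold side topface 423 ctr 615.7 -219.6 size 110.3 12.1 dir deg 76.58 z med/5/95 [113.1 111.1 115.1]
proud top 590 326 yaw -3.34 xw 0.0238 yw 0.0772 top [0.5545 0.2038 0.1692] p 0.0039 org [0.5983 0.2012 0.075 ] slot near [0.5305 0.2052 0.0433]
proud side 314 177 yaw -3.01 xw 0.0122 yw 0.1103 top [0.5509 0.2209 0.1673] p 0.0018 org [0.5938 0.2186 0.075 ] slot near [0.5259 0.2222 0.0433]
    rep(W[k],"holder "+n)
t 5.3667 p [0.5548 0.217  0.2419] xang 76.5 tilt 0.1 F [-0.1  0.5 -0.4] op 0.004197850355820904
tool shift [-0.4117  0.1613  0.0017] turn -0.0025257066978843076
```

```bash
python3 -m jog '[[-0.0374,0.0147,0,0],[-0.0374,0.0147,0,0],[-0.0374,0.0147,0,0],[-0.0374,0.0147,0,0],[-0.0374,0.0147,0,0],[-0.0374,0.0147,0,0],[-0.0374,0.0147,0,0],[-0.0374,0.0147,0,0],[-0.0374,0.0147,0,0],[-0.0374,0.0147,0,0],[-0.0374,0.0147,0,0],[0,0,0,0]]' 85
python3 -m jog '[[0,0,0,0],[0,0,0,0]]'; python3 go.py 0.6155 -0.221 0.088 76.6
```

```text
t: 6.37
position: [0.6151, -0.229, 0.2407]
tcp_rot: [0.787, 0.617, -0.001, 0.0]
wrist_force: [-0.3, 1.4, 0.0]
opening: 0.997
gripper_force: 0.0
t: 6.53
position: [0.6149, -0.2208, 0.2416]
tcp_rot: [0.786, 0.618, -0.0, -0.001]
wrist_force: [0.8, 0.5, -0.3]
opening: 0.998
gripper_force: 0.0
t 6.5333 p [ 0.6149 -0.2208  0.2416] xang 76.37 tilt 0.14 F [ 0.8  0.5 -0.3] op 0.9975360423270125
tool shift [-0.0003  0.0009  0.1536] turn -0.0037502753744846017
```

```bash
python3 -m jog '[[0,0.001,0.035,-0.003],[0,0,0.035,0],[0,0,0.035,0],[0,0,0.03,0],[0,0,0.0186,0],[0,0,0,0],[0,0,0,0]]'
python3 -m jog '[[0,0,0,0],[0,0,0,0],[0,0,0,0],[0,0,0,0],[0,0,0,0],[0,0,0,0],[0,0,0,0],[0,0,0,0],[0,0,0,0]]' 0; python3 go.py 0.6155 -0.221 0.2 76.6
```

```text
t: 7.12
position: [0.6159, -0.2193, 0.0884]
tcp_rot: [0.784, 0.62, -0.0, -0.001]
wrist_force: [1.4, -0.4, 0.6]
opening: 0.994
gripper_force: 0.0
t: 7.87
position: [0.6167, -0.2218, 0.0899]
tcp_rot: [0.785, 0.619, 0.0, 0.001]
wrist_force: [-0.4, -0.1, 6.3]
opening: 0.126
gripper_force: 59.8
t 7.8667 p [ 0.6167 -0.2218  0.0899] xang 76.51 tilt 0.07 F [-0.4 -0.1  6.3] op 0.12617024976719812
tool shift [ 0.0005 -0.0012 -0.1101] turn -0.0014471757621341416
```

```bash
python3 -m jog '[[0,0,-0.01,0],[0,0,-0.02,0],[0,0,-0.03,0],[0,0,-0.04,0],[0,0,-0.04,0],[0,0,-0.04,0],[0,0,-0.03,0],[0,0,0,0],[0,0,0,0]]'
python3 go.py 0.507 0.2215 0.3 86.3
cat > rack.py <<'E'
from m import *
S=np.radians(25); yaw=np.radians(-3.75); f=np.array([np.cos(yaw),np.sin(yaw),0]); Y=np.array([-np.sin(yaw),np.cos(yaw),0]); u=np.array([0,0,1.])
X=np.cos(S)*f+np.sin(S)*u; Z=-np.sin(S)*f+np.cos(S)*u; O=np.array([.5926,.2165,.075]); Rr=np.stack([X,Y,Z])
E
python3 - <<'E'
from rack import *
for n in("top0","side0"):
    t=np.load(n+".npz"); c=t["pixels"].astype(int); A=(cloud(t)-O)@Rr.T
    for xs,nm in((-.075,"near"),(0,"mid"),(.075,"far")):
        k=(c.max(2)<70)&(abs(A[...,0]-xs)<.02)&(A[...,2]>.045)&(A[...,2]<.062)&(abs(A[...,1])<.09)
        q=A[k]
        for sg in(-1,1):
            r=q[q[:,1]*sg>0]
            if len(r)>8: print(n,nm,sg,len(r),"y",np.percentile(r[:,1],[0,3,50,97,100]).round(4),"x",np.percentile(r[:,0],[3,50,97]).round(4),"z",np.percentile(r[:,2],[3,97]).round(4))
    # rollers
    k=(c[...,0]>150)&(c[...,1]>90)&(c[...,2]<80)&(abs(A[...,1])<.09)&(abs(A[...,0])<.1)&(A[...,2]<.06)&(A[...,2]>0)
    q=A[k]
    for xs in(-.075,.075):
        for sg in(-1,1):
            r=q[(abs(q[:,0]-xs)<.03)&(q[:,1]*sg>0)]
            if len(r): print(n,"roller",xs,sg,len(r),np.median(r,axis=0).round(4),r.min(0).round(4),r.max(0).round(4))
E
```

```text
t: 8.62
position: [0.6169, -0.2217, 0.3014]
tcp_rot: [0.785, 0.619, 0.001, 0.002]
wrist_force: [0.0, -0.3, -2.8]
opening: 0.126
gripper_force: 59.0
t 8.6167 p [ 0.6169 -0.2217  0.3014] xang 76.52 tilt 0.23 F [ 0.  -0.3 -2.8] op 0.12564805954332026
tool shift [ 4.054e-01 -2.102e-01  2.000e-04] turn -0.16296923788015458
top0 near -1 76 y [-0.0754 -0.075  -0.0677 -0.0581 -0.0574] x [-0.0884 -0.0832 -0.0646] z [0.0455 0.0583]
top0 near 1 126 y [0.0552 0.0561 0.0694 0.0767 0.0772] x [-0.0873 -0.0788 -0.0649] z [0.0454 0.0572]
top0 mid -1 77 y [-0.0774 -0.0769 -0.0696 -0.059  -0.0012] x [-0.0134 -0.0069  0.0099] z [0.0459 0.0585]
top0 mid 1 86 y [0.0008 0.0051 0.0691 0.076  0.0767] x [-0.0028  0.0049  0.013 ] z [0.0461 0.0595]
top0 far -1 93 y [-0.0772 -0.0761 -0.0684 -0.0586 -0.0585] x [0.0624 0.0677 0.0854] z [0.0456 0.0581]
top0 far 1 164 y [0.0543 0.0562 0.0685 0.0759 0.0776] x [0.0621 0.0714 0.0871] z [0.0454 0.0572]
top0 roller -0.075 -1 16 [-0.0727 -0.074   0.0326] [-0.0782 -0.0769  0.0216] [-0.0652 -0.0718  0.0537]
top0 roller -0.075 1 4 [-0.0761  0.065   0.0334] [-0.0771  0.0633  
[... 536 characters left out ...]
01]
side0 mid 1 28 y [0.0025 0.0032 0.06   0.0778 0.0779] x [0.0038 0.0077 0.0153] z [0.0456 0.0612]
side0 far -1 60 y [-0.0765 -0.0758 -0.0709 -0.0573 -0.0553] x [0.0633 0.0759 0.0885] z [0.0458 0.0567]
side0 far 1 80 y [0.055  0.0567 0.0714 0.0775 0.0784] x [0.0635 0.073  0.0875] z [0.0455 0.056 ]
side0 roller -0.075 -1 4 [-0.0722 -0.0687  0.0274] [-0.0729 -0.0701  0.0215] [-0.0719 -0.0666  0.0339]
side0 roller -0.075 1 3 [-0.0775  0.0687  0.0292] [-0.0777  0.0685  0.0261] [-0.0757  0.0696  0.0303]
side0 roller 0.075 -1 1 [ 0.0788 -0.0714  0.0265] [ 0.0788 -0.0714  0.0265] [ 0.0788 -0.0714  0.0265]
side0 roller 0.075 1 11 [0.075  0.0664 0.0324] [0.0713 0.0583 0.0251] [0.0791 0.0701 0.0402]
```

```bash
python3 -m jog '[[0,0,0,-0.0815],[0,0,0,-0.0815],[0.02,-0.0065,0,0],[0.0363,-0.0118,0,0],[0.0363,-0.0118,0,0],[0.0363,-0.0118,0,0],[0.0363,-0.0118,0,0],[0.0363,-0.0118,0,0],[0.0363,-0.0118,0,0],[0.0363,-0.0118,0,0],[0.0363,-0.0118,0,0],[0.0363,-0.0118,0,0]]'
python3 -m jog '[[0.0363,-0.0118,0,0],[0.0363,-0.0118,0,0],[0.0163,-0.0053,0,0],[0,0,0.02,0],[0,0,0.02,0],[0,0,0,0],[0,0,0,0],[0,0,0,0]]'
python3 - <<'E'
from rack import *
from h import *
st=robot.read_state(); print(st["position"].round(4))
for n in("side","top"):
    s=robot.snapshot(n); np.savez(n+"2.npz",**s); cv2.imwrite(f"pics/{n}2.png",s["pixels"][...,::-1])
    c=s["pixels"].astype(int); W=cloud(s); d=W-st["position"]
    q=d[:,:,0]*np.cos(yaw)+d[:,:,1]*np.sin(yaw); y=-d[:,:,0]*np.sin(yaw)+d[:,:,1]*np.cos(yaw); z=d[...,2]
    near=(abs(q)<.02)&(abs(y)<.08)
    k=near&(c.min(2)>170)&(np.ptp(c,axis=2)<40)&(z>0)&(z<.045); print(n,"bar",k.sum(),"y",np.percentile(y[k],[0,2,98,100]).round(4),"x",np.percentile(q[k],[2,50,98]).round(4),"z",np.percentile(z[k],[2,50,98]).round(4), "slope",np.polyfit(y[k],q[k],1)[0])
    k=near&(c[...,1]>c[...,0]+25)&(c[...,1]>c[...,2]+10)&(z<.01)&(z>-.09); 
    if k.sum()>5: print(n,"green",k.sum(),"y",np.percentile(y[k],[0,2,98,100]).round(4),"z",np.percentile(z[k],[1,99]).round(4))
E
python3 go.py .5037 .2223 .26 86.25
```

```text
t: 9.62
position: [0.524, 0.1333, 0.2964]
tcp_rot: [0.73, 0.684, -0.002, -0.002]
wrist_force: [1.3, 0.5, -2.0]
opening: 0.129
gripper_force: 58.9
t: 10.28
position: [0.503, 0.2221, 0.2587]
tcp_rot: [0.73, 0.684, -0.001, -0.0]
wrist_force: [-0.5, -0.2, -2.4]
opening: 0.129
gripper_force: 58.9
[0.503  0.2221 0.2587]
side bar 173 y [-0.0546 -0.054   0.0492  0.0553] x [-0.0051 -0.0003  0.0057] z [0.0111 0.0233 0.03  ] slope -0.036612198852822346
side green 161 y [-0.0658 -0.0646  0.0626  0.0681] z [-0.0762  0.0084]
top bar 365 y [-0.0559 -0.0547  0.0035  0.005 ] x [-0.0051  0.0006  0.0062] z [0.0205 0.0237 0.0266] slope 8.335744942822015e-05
top green 78 y [-0.0665 -0.0662 -0.0543 -0.0407] z [-0.0719  0.0094]
t 10.3833 p [0.5037 0.2221 0.2599] xang 86.26 tilt 0.06 F [-0.3 -0.4 -3.1] op 0.12640931432962915
tool shift [ 0.0002 -0.0001 -0.0001] turn 0.0001588259951558276
```

View pics/side2.png

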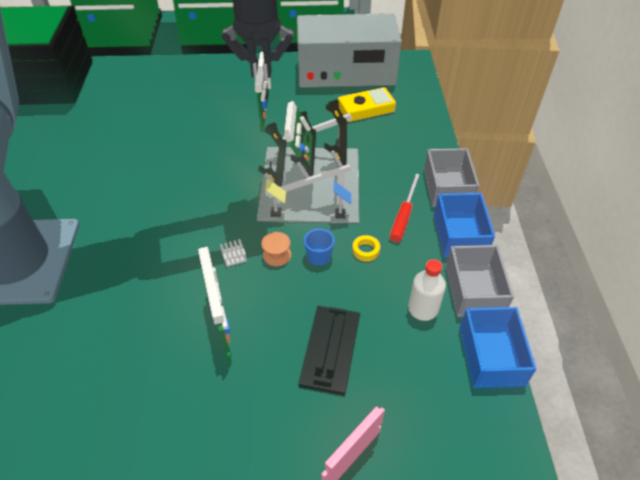

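The side view shows the board held at (262,90) above the near slot, with the holder empty at (330,350). The board is centred on the TCP along y to under 1 mm.

```bash
python3 -m jog '[[0.0003,0.0038,0.02,0],[0,0,0.025,0],[0,0,0.025,0],[0,0,0.01,0],[0,0,0.01,0],[0,0,0,0],[0,0,0,0]]'
python3 go.py .5075 .2223 .1585 86.25
```

```text
t: 10.97
position: [0.5076, 0.2224, 0.1699]
tcp_rot: [0.73, 0.684, 0.0, 0.0]
wrist_force: [-0.0, 0.5, -1.7]
opening: 0.123
gripper_force: 58.9
t 10.9667 p [0.5076 0.2224 0.1699] xang 86.29 tilt 0.06 F [-0.   0.5 -1.7] op 0.1233357000688525
tool shift [-0.0001 -0.0001  0.0114] turn 0.0005868388110656042
```

```bash
python3 -m jog '[[0,0,0.003,0],[0,0,0.003,0],[0,0,0,0],[0,0,0,0]]'
python3 -m jog '[[0,0,0.003,0],[0,0,0.0025,0],[0,0,0,0],[0,0,0,0]]'
python3 - <<'E'
from h import *
o=[]
for n,r in(("side",(60,230,220,380)),("top",(180,320,70,240))):
    s=robot.snapshot(n); o.append(cv2.resize(s["pixels"][r[0]:r[1],r[2]:r[3],::-1],(400,420),interpolation=2))
cv2.imwrite("pics/c3.png",np.hstack(o))
E
```

```text
t: 11.3
position: [0.5071, 0.2225, 0.1635]
tcp_rot: [0.73, 0.684, 0.0, 0.0]
wrist_force: [-2.0, -0.0, -1.9]
opening: 0.132
gripper_force: 59.0
t: 11.63
position: [0.5068, 0.2224, 0.1573]
tcp_rot: [0.73, 0.684, -0.0, -0.0]
wrist_force: [0.4, -0.6, -1.8]
opening: 0.125
gripper_force: 59.0
```

View pics/c3.png

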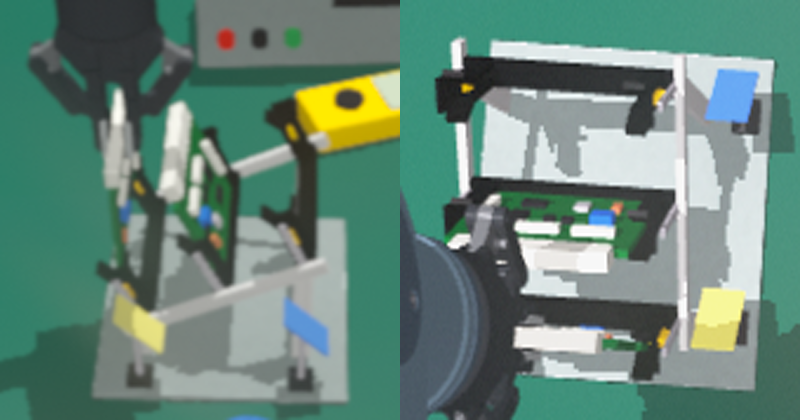

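The crops show the board at (118,180) with its lower edge inside the near slot's flare. The far finger is clear of the middle bar at (178,150).

```bash
python3 -m jog '[[0,0,0.0015,0],[0,0,0.0015,0],[0,0,0,0]]'
python3 -m jog '[[0,0,0.0015,0],[0,0,0.001,0],[0,0,0,0],[0,0,0,0]]'
```

```text
t: 11.98
position: [0.5071, 0.2224, 0.1544]
tcp_rot: [0.73, 0.684, 0.0, 0.0]
wrist_force: [2.0, -1.4, -0.5]
opening: 0.125
gripper_force: 59.1
t: 12.32
position: [0.5075, 0.2225, 0.1524]
tcp_rot: [0.73, 0.684, 0.001, 0.0]
wrist_force: [2.6, -0.2, -0.6]
opening: 0.127
gripper_force: 59.1
```

```bash
python3 -m jog '[[0,0,0,0],[0,0,0,0],[0,0,0,0]]' 25
python3 -m jog '[[0,-0.005,0,0],[0,-0.005,0.0005,0],[0,-0.005,0.001,0],[0,-0.005,0.0015,0],[0,0,0,0],[0,0,0,0]]'
python3 - <<'E'
from h import *
o=[]
for n,r in(("side",(60,230,220,380)),("top",(180,320,70,240))):
    s=robot.snapshot(n); o.append(cv2.resize(s["pixels"][r[0]:r[1],r[2]:r[3],::-1],(400,420),interpolation=2))
cv2.imwrite("pics/c4.png",np.hstack(o))
E
```

```text
t: 12.57
position: [0.5065, 0.2224, 0.152]
tcp_rot: [0.73, 0.684, -0.0, -0.0]
wrist_force: [-0.4, 1.1, 0.7]
opening: 0.298
gripper_force: 0.1
t: 13.07
position: [0.4864, 0.2238, 0.1491]
tcp_rot: [0.729, 0.684, -0.0, -0.0]
wrist_force: [0.5, -0.7, -0.4]
opening: 0.295
gripper_force: 0.2
```

View pics/c4.png

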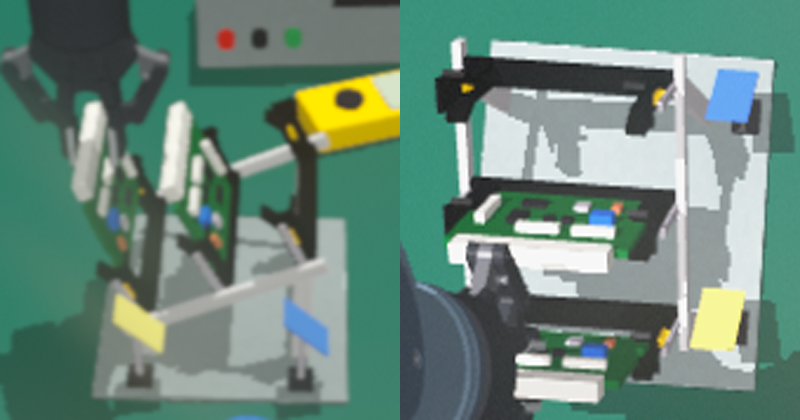

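The crops show the board leaning about parallel to the middle one and resting in the near slot, bar at (90,150). Next I'll measure its angle and height.

```bash
cat > mb.py <<'E'
from rack import *
def run():
  for n in("side","top"):
    s=robot.snapshot(n); c=s["pixels"].astype(int); A=(cloud(s)-O)@Rr.T
    w=(c.min(2)>165)&(np.ptp(c,axis=2)<40)&(abs(A[...,1])<.075)
    for nm,xs in(("near",-.075),("mid",0)):
        k=w&(A[...,2]>.078)&(A[...,2]<.145)&(abs(A[...,0]-xs)<.03); q=A[k]
        if len(q)<30: continue
        zt=np.percentile(q[:,2],92); r=q[q[:,2]>zt-.005]
        print(n,nm,len(q),len(r),"x",np.percentile(r[:,0],[3,97]).round(4),"y",np.percentile(r[:,1],[1,99]).round(4),"ztop",np.median(r[:,2]).round(4),"tilt(z vs x)",np.degrees(np.arctan(np.polyfit(r[:,0],r[:,2],1)[0])).round(1),"z/y",np.polyfit(r[:,1],r[:,2],1)[0].round(3))
if __name__=="__main__": run()
E
python3 mb.py; python3 go.py .4864 .2238 .149 86.25
```

```text
side near 250 172 x [-0.0683 -0.0568] y [-0.0527  0.0567] ztop 0.1305 tilt(z vs x) -5.4 z/y -0.003
side mid 317 197 x [-0.0054  0.0067] y [-0.054   0.0571] ztop 0.1015 tilt(z vs x) -2.8 z/y 0.002
top near 431 248 x [-0.0683 -0.0571] y [-0.0537  0.0005] ztop 0.1302 tilt(z vs x) -6.1 z/y -0.005
top mid 499 334 x [-0.0059  0.0062] y [-0.0548  0.0535] ztop 0.101 tilt(z vs x) -1.0 z/y -0.008
t 13.2667 p [0.4873 0.2237 0.1493] xang 86.29 tilt 0.03 F [-0.7 -0.1  0.8] op 0.2923754051812717
tool shift [ 0.     -0.0009  0.0003] turn 0.0007371935015470399
```

```bash
python3 -m jog '[[0,-0.004,0.001,0],[0,-0.004,0.001,0],[0,-0.004,0.001,0],[0,0,0,0],[0,0,0,0]]'; python3 mb.py;python3 go.py .4864 .2238 .149 86.25
```

```text
t: 13.68
position: [0.4745, 0.2245, 0.146]
tcp_rot: [0.729, 0.684, -0.0, -0.0]
wrist_force: [0.3, 0.2, -0.3]
opening: 0.293
gripper_force: 0.3
side near 224 154 x [-0.0808 -0.0703] y [-0.0529  0.0551] ztop 0.1314 tilt(z vs x) -0.3 z/y 0.002
side mid 323 202 x [-0.0056  0.0066] y [-0.0535  0.0576] ztop 0.1012 tilt(z vs x) -3.9 z/y -0.003
top near 454 258 x [-0.0823 -0.0703] y [-0.0546  0.0011] ztop 0.1309 tilt(z vs x) -1.7 z/y -0.006
top mid 663 490 x [-0.0055  0.0061] y [-0.0543  0.0529] ztop 0.1009 tilt(z vs x) -2.9 z/y 0.0
t 13.7833 p [0.475  0.2245 0.1462] xang 86.31 tilt 0.01 F [ 0.1 -0.7  0.6] op 0.2907538940033602
tool shift [ 0.0001  0.0114 -0.0028] turn 0.0009358010874348584
```

```bash
python3 -m jog '[[0,0,-0.01,0],[0,0,-0.015,0],[0,0,-0.02,0],[0,0,-0.02,0],[0,0,0,0],[0,0,0,0]]'; python3 -m jog '[[0,0,0,0],[0,0,0,0]]' 0; python3 mb.py;python3 go.py .4864 .2238 .149 86.25
```

```text
t: 14.28
position: [0.4763, 0.2247, 0.213]
tcp_rot: [0.73, 0.684, 0.002, 0.001]
wrist_force: [-0.7, 0.3, -0.9]
opening: 0.291
gripper_force: 0.0
t: 14.45
position: [0.4745, 0.2243, 0.2103]
tcp_rot: [0.73, 0.684, -0.001, -0.0]
wrist_force: [-1.2, -0.4, 0.2]
opening: 0.021
gripper_force: 0.0
side near 327 154 x [-0.1034 -0.0921] y [-0.0527  0.0549] ztop 0.1283 tilt(z vs x) 2.8 z/y -0.003
side mid 322 209 x [-0.0055  0.0064] y [-0.0527  0.0565] ztop 0.101 tilt(z vs x) -3.8 z/y 0.0
top near 681 346 x [-0.1043 -0.0925] y [-0.0545  0.027 ] ztop 0.128 tilt(z vs x) 2.4 z/y -0.001
top mid 664 494 x [-0.0059  0.0061] y [-0.0546  0.0531] ztop 0.1008 tilt(z vs x) -0.0 z/y -0.005
t 14.55 p [0.4745 0.2243 0.2101] xang 86.29 tilt 0.11 F [0.8 1.  0.4] op -0.00028323812685858885
tool shift [0.0003 0.012  0.0611] turn 0.0007368099589162587
```

```bash
python3 - <<'E'
from rack import *
s=robot.snapshot("side"); p=robot.read_state()["position"]; d=cloud(s)-p
q=d[...,0]*np.cos(yaw)+d[...,1]*np.sin(yaw); y=-d[...,0]*np.sin(yaw)+d[...,1]*np.cos(yaw); z=d[...,2]
for a in(-6,-2,2,6,10,15,20,30):
    k=(abs(q)<.04)&(abs(y)<.04)&(z>a/1e3)&(z<a/1e3+.004)
    if k.sum(): print(a,k.sum(),"q",np.percentile(q[k],[0,5,95,100]).round(4),"y",np.percentile(y[k],[0,50]).round(4))
E
python3 go.py .4404 .2258 .165 86.25
```

```text
2 5 q [-0.0037 -0.003   0.0061  0.0067] y [-0.011 -0.009]
6 20 q [-0.0121 -0.0099  0.0099  0.0118] y [-0.0141 -0.0092]
10 26 q [-0.0139 -0.0116  0.012   0.013 ] y [-0.011  -0.0072]
15 26 q [-0.0129 -0.011   0.012   0.0136] y [-0.0124 -0.0078]
20 28 q [-0.0124 -0.0123  0.013   0.0133] y [-0.0101 -0.0067]
30 29 q [-0.0131 -0.0122  0.0131  0.0135] y [-0.0115 -0.0068]
t 14.6 p [0.4746 0.2243 0.2102] xang 86.3 tilt 0.1 F [ 0.8 -0.4 -0.7] op -0.0006732822351421396
tool shift [-0.0007 -0.0341  0.0453] turn 0.000802310773591349
```

```bash
python3 -m jog '[[0.001,-0.0356,0,0],[0,0,0.03,0],[0,0,0.025,0],[0,0,0,0],[0,0,0,0]]'; python3 -m jog '[[0,0,0.002,0],[0,0,0.002,0],[0,0,0,0],[0,0,0,0]]';  python3 -m jog '[[0,0,0.001,0],[0,0,0.001,0],[0,0,0,0]]'; python3 go.py .439 .2276 .149 86.25
```

```text
t: 15.02
position: [0.4385, 0.2275, 0.1551]
tcp_rot: [0.73, 0.684, -0.002, -0.001]
wrist_force: [0.4, -0.4, 0.7]
opening: 0.001
gripper_force: 0.0
t: 15.35
position: [0.4402, 0.2279, 0.1528]
tcp_rot: [0.73, 0.684, 0.001, 0.0]
wrist_force: [-0.3, 0.2, -0.2]
opening: -0.0
gripper_force: 0.0
t: 15.6
position: [0.4396, 0.2277, 0.1501]
tcp_rot: [0.73, 0.684, 0.0, -0.0]
wrist_force: [0.2, -0.2, -0.3]
opening: 0.0
gripper_force: 0.0
t 15.6 p [0.4396 0.2277 0.1501] xang 86.3 tilt 0.0 F [ 0.2 -0.2 -0.3] op 0.00032463292071197155
tool shift [-0.0002 -0.0006  0.0011] turn 0.0007541926493630057
```

```bash
python3 -m jog '[[0,0.0007,0.001,0],[0,0.0007,0.001,0],[0,0,0,0]]'; python3 -m jog '[[0,0.0007,0.001,0],[0,0.0007,0.001,0],[0,0,0,0]]';  python3 -m jog '[[0,0.001,0.0007,0],[0,0.001,0.0007,0],[0,0,0,0]]'
```

```text
t: 15.85
position: [0.441, 0.2276, 0.1479]
tcp_rot: [0.73, 0.684, -0.0, -0.0]
wrist_force: [1.0, 0.7, 0.1]
opening: -0.005
gripper_force: 0.0
t: 16.1
position: [0.4406, 0.2277, 0.1462]
tcp_rot: [0.73, 0.684, -0.001, -0.001]
wrist_force: [-7.0, 0.5, 7.0]
opening: -0.006
gripper_force: 4.9
t: 16.35
position: [0.4406, 0.2277, 0.1452]
tcp_rot: [0.729, 0.684, -0.003, -0.002]
wrist_force: [-13.7, 0.1, 16.3]
opening: -0.005
gripper_force: 10.6
```

```bash
python3 -m jog '[[0,0.002,-0.0005,0],[0,0.002,-0.0005,0],[0,0,0,0]]'; python3 -m jog '[[0,0.002,-0.001,0],[0,0.002,-0.001,0],[0,0,0,0]]'; python3 mb.py | grep near
```

```text
t: 16.6
position: [0.4442, 0.2275, 0.1468]
tcp_rot: [0.729, 0.684, -0.003, -0.003]
wrist_force: [-16.3, -0.5, 20.4]
opening: -0.003
gripper_force: 13.0
t: 16.85
position: [0.4504, 0.2274, 0.1489]
tcp_rot: [0.729, 0.684, -0.001, -0.001]
wrist_force: [-8.0, 0.4, 12.3]
opening: -0.001
gripper_force: 6.7
side near 225 82 x [-0.093  -0.0841] y [-0.0523  0.0485] ztop 0.1259 tilt(z vs x) -2.2 z/y -0.007
top near 485 221 x [-0.0967 -0.0842] y [-0.0543 -0.0061] ztop 0.1258 tilt(z vs x) 0.3 z/y -0.008
```

```bash
python3 -m jog '[[0,0.002,-0.0003,0],[0,0.002,-0.0003,0],[0,0,0,0]]'; python3 -m jog '[[0,0.002,0,0],[0,0.002,0,0],[0,0,0,0]]'; python3 mb.py | grep near
```

```text
t: 17.2
position: [0.4561, 0.2268, 0.1488]
tcp_rot: [0.73, 0.684, 0.0, -0.0]
wrist_force: [-2.1, -1.1, 3.4]
opening: -0.0
gripper_force: 2.1
t: 17.45
position: [0.4608, 0.2264, 0.1482]
tcp_rot: [0.73, 0.684, 0.0, 0.0]
wrist_force: [-1.4, 0.1, 1.3]
opening: 0.002
gripper_force: 0.8
side near 205 83 x [-0.084 -0.075] y [-0.0516  0.0487] ztop 0.1206 tilt(z vs x) -3.1 z/y -0.006
top near 457 209 x [-0.0882 -0.0758] y [-0.0544 -0.0073] ztop 0.1202 tilt(z vs x) 0.6 z/y -0.005
```

```bash
python3 -m jog '[[0,0.0016,0.0013,0],[0,0.0016,0.0013,0],[0,0.0016,0.0017,0],[0,0.0016,0.0017,0],[0,0,0,0]]'; python3 mb.py | grep near; python3 go.py .4825 .22 .134 86.25
```

```text
t: 17.97
position: [0.4671, 0.2259, 0.1418]
tcp_rot: [0.73, 0.684, 0.0, 0.0]
wrist_force: [-0.1, 0.0, 0.1]
opening: 0.001
gripper_force: 0.0
side near 174 77 x [-0.0832 -0.0736] y [-0.0529  0.0486] ztop 0.1117 tilt(z vs x) -2.7 z/y -0.016
top near 377 198 x [-0.0861 -0.0738] y [-0.0546 -0.008 ] ztop 0.1114 tilt(z vs x) 3.5 z/y -0.018
t 18.0667 p [0.4671 0.2259 0.142 ] xang 86.29 tilt 0.02 F [ 0.1 -0.  -0.5] op 0.0022715496079856044
tool shift [-0.0049  0.0157  0.008 ] turn 0.000684665502461949
```

```bash
python3 -m jog '[[-0.008,0.0,-0.001,0],[0,0.0015,0.002,0],[0,0.001,0.002,0],[0,0.001,0.002,0],[0,0,0,0]]'; python3 -m jog '[[0,0.001,0.002,0],[0,0.0005,0.001,0],[0,0,0,0]]'; python3 mb.py | grep near; python3 go.py .4825 .22 .134 86.25
```

```text
t: 18.48
position: [0.47, 0.2176, 0.1371]
tcp_rot: [0.73, 0.684, 0.0, 0.0]
wrist_force: [0.3, 0.8, -0.1]
opening: -0.003
gripper_force: 0.0
t: 18.73
position: [0.4712, 0.2178, 0.1338]
tcp_rot: [0.73, 0.684, -0.0, -0.0]
wrist_force: [-0.5, -0.2, 0.1]
opening: 0.003
gripper_force: 0.0
side near 163 84 x [-0.0812 -0.0719] y [-0.0533  0.0432] ztop 0.1014 tilt(z vs x) -8.7 z/y -0.013
top near 269 176 x [-0.0848 -0.0717] y [-0.0543 -0.0141] ztop 0.1011 tilt(z vs x) 26.0 z/y 0.072
t 18.8333 p [0.4712 0.2178 0.1341] xang 86.3 tilt 0.01 F [-1.1  0.  -1.3] op 0.0017936490893508453
tool shift [0.0029 0.0111 0.0001] turn 0.0008738580713239704
```

```bash
python3 -m jog '[[0.005,0.0005,0.001,0],[0,0.0005,0.001,0],[0,0,0,0]]'; python3 -m jog '[[0,0.0005,0.001,0],[0,0.0005,0.001,0],[0,0,0,0]]';python3 -m jog '[[0,0.0005,0.001,0],[0,0.0005,0.001,0],[0,0,0,0]]'
```

```text
t: 19.08
position: [0.4726, 0.2233, 0.1325]
tcp_rot: [0.729, 0.684, 0.0, -0.0]
wrist_force: [-0.5, 2.3, 2.8]
opening: -0.001
gripper_force: 1.3
t: 19.33
position: [0.473, 0.2234, 0.132]
tcp_rot: [0.729, 0.684, 0.0, -0.0]
wrist_force: [-7.8, 1.9, 15.2]
opening: -0.001
gripper_force: 8.3
t: 19.58
position: [0.4732, 0.2234, 0.1316]
tcp_rot: [0.729, 0.684, 0.0, -0.001]
wrist_force: [-14.1, 0.8, 29.3]
opening: 0.0
gripper_force: 15.9
```

Force rises sharply, so the board is on the slot floor. I'll retract toward the robot and check.

```bash
python3 -m jog '[[0,0,-0.02,0],[0,-0.01,-0.03,0],[0,-0.03,-0.03,0],[0,-0.04,-0.02,0],[0,-0.04,0,0],[-0.03,-0.03,0,0],[-0.04,0,0,0],[-0.04,0,0,0],[0,0,0,0],[0,0,0,0]]'; python3 mb.py
python3 - <<'E'
from h import *
o=[]
for n,r in(("side",(60,230,220,380)),("top",(180,320,70,240))):
    s=robot.snapshot(n); o.append(cv2.resize(s["pixels"][r[0]:r[1],r[2]:r[3],::-1],(400,420),interpolation=2))
cv2.imwrite("pics/c5.png",np.hstack(o))
E
```

```text
t: 20.42
position: [0.3218, 0.1208, 0.2267]
tcp_rot: [0.732, 0.682, 0.0, 0.001]
wrist_force: [-0.2, 0.2, 0.5]
opening: 0.0
gripper_force: 0.0
side near 321 193 x [-0.0841 -0.072 ] y [-0.0526  0.0567] ztop 0.1013 tilt(z vs x) -4.0 z/y 0.002
side mid 321 202 x [-0.0056  0.0067] y [-0.0531  0.0568] ztop 0.1013 tilt(z vs x) -2.3 z/y 0.008
top near 670 471 x [-0.0848 -0.0725] y [-0.0538  0.053 ] ztop 0.1006 tilt(z vs x) -0.4 z/y -0.004
top mid 663 490 x [-0.0056  0.0062] y [-0.0541  0.0531] ztop 0.1009 tilt(z vs x) 0.3 z/y -0.002
```

View pics/c5.png

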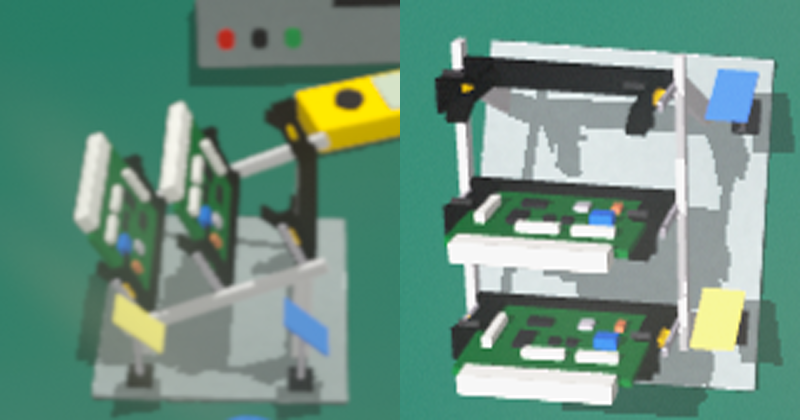

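The crops show both boards fully seated and parallel, near bar at (535,383) and middle bar at (530,253), both at the same height above the slot floor. The arm is clear.

```bash
python3 -c "
from bench import robot
print(robot.job_done())"
```

```text
the job is handed in; nothing more can be done
None
```

I pushed the middle board home and seated the loose board in the near slot marked by the yellow card. I then let go, backed the arm clear and handed the job in at about 20 s. My last camera check had both boards at the same height, within about 1 mm of home, but the hand-in call gave no verdict.

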